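# Pop the desk power hatch and switch the sockets on

### The job

Two push-to-open boxes sit on the desk: the wide one holds the power sockets, the narrow one the data ports. With shut fingers press the front edge of the wide box's hatch down once and let go so that it springs up, wait a good second without touching it to be sure it stays open by itself, then press down the raised near end of the rocker switch inside so that the sockets are on, and move clear. Press gently, do not help, hold or re-shut the hatch, leave the narrow box shut, and do not move or pick up anything else on the desk.

Things in the scene. Friction and masses are not known exactly. Their poses are not given: they have to be found in the camera images.
- power_box: wide desk power box, 230 wide x 130 deep x 80 mm high, fixed; grey housing, a plain aluminium hatch forms its whole top. Origin: centre of the underside; x runs from its front (robot side) to the hinge at the back, y left, z up. Left or right of the narrow box, turned up to 0.35 rad. Front and side walls are 66 mm high: an 8 mm gap runs under the hatch's edges
- power_hatch (a joint): wide hatch, 121 x 230 x 6 mm plate, hinge line along y at box x +60, z 77 mm. Rad: 0 shut and latched, -0.05 pressed to its firm stop (front edge 6 mm down, about 4 N; under 4 mm does nothing), 1.75 fully open, upright, edge 200 mm above the desk. Let go after the press, a damped spring follows the finger up, opens it fully in about 1 s and holds it. Pushed shut it latches again
- power_latch (a joint): hidden sideways pin of the wide hatch's push-push latch, in m: 0 latched, about +0.005 pressed in, -0.003 to 0 after opening; below -0.004 only while an opened hatch is being pushed shut again
- power_press (a point): where to press the wide hatch: a patch of fine dark ribs 40 mm long at the middle of its front edge; this point is on the top face, 16 mm back from the front edge (box x -49, y 0, z 80 mm when shut); moves with the hatch
- power_switch (a joint): white rocker under the wide hatch, 40 (box x) x 26 mm, pivot along y at box x -18, y -83, z 62 mm: right-hand end seen from the robot. Rad: 0 off (near half tilted up, its edge 69 mm above the desk, far half level at 62), 0.34 on (near half level at 62 mm, firm stop). About 3 N turns it; it stays as left. Panel round it at 52 mm; inner face of the 66 mm front wall at box x -61
- switch_press (a point): where to press the rocker: middle of its near half, on its face (box x -31, y -83 mm; z 67 mm when off, 62 mm when on)
- data_box: narrow data box, 130 wide x 130 deep x 80 mm high, fixed; otherwise the same build and finish as the wide box. Origin and axes alike. To be left shut
- data_hatch (a joint): hatch of the narrow box, same latch: 0 = shut, 1.75 = open, rad
- trackball: black trackball mouse with a ball, 125 x 75 x 47 mm, origin under its centre, loose bystander on the far side of the boxes
- mug: white mug, 80 mm across, 92 mm high, origin under its centre, loose bystander left of the boxes
- marker: marker pen lying down, 132 mm long, 19 mm thick, origin under its centre, along its x, loose bystander in front of the boxes
- stapler: black stapler, 132 x 34 x 52 mm, origin under its centre, loose bystander in front of the boxes
- notepad: notepad with black cover, 210 x 148 x 16 mm, origin under its centre, loose bystander right of the boxes
- figurine: small figurine on a round foot, 34 mm across, 70 mm high, origin under its foot, loose bystander standing between the two boxes
- wrist_rest: blue gel wrist rest, 85 x 140 x 18 mm, origin under its centre, loose bystander on the far side of the boxes

How it is judged:
By the outcome, as a careful person would: the job done as asked, in the order asked, and still so for the second after the job is handed in, with the robot touching nothing.
It also fails if it takes over 45 s, if anything falls off the work surface, if the arm or the gripper's body presses on something with over 40 N, if the wrist force passes 120 N, or if a joint passes its speed limit or range.

### The arm

A 7-joint arm with a two-finger parallel gripper is mounted at the origin on the work surface. World frame = base frame: x ahead of the robot, y to its left, z up, the work surface at z = 0. Lengths are in m, angles in rad, forces in N, time in s.
With the tool pointing down it reaches from about 0.4 to 0.925 m from the base axis. Payload 5.6 kg.
Tool frame: the origin (TCP) lies on the centre line of the jaws, within the pads' length; the fingertips stand 17 mm ahead of it and the grasp point (between the pads) lies 2 mm behind it; z points along the fingers, x is the direction in which the jaws open and shut, and the axes are right-handed (so a half turn about z gives the same grasp; the last joint's range is limited). The gripper opens to 85 mm and grips with 20 to 120 N. Pads are 22 mm wide; open, the fingers measure 114 mm over their backs; the gripper's body (76 mm by 85 mm) begins 54 mm behind the grasp point. The pads swing forward as they close: fully open they stand 13 mm farther back than shut.
Start: joints at [-1.275, 0.468, -0.012, 1.603, 0.006, 1.071, -0.056], TCP at [0.216, 0.613, 0.248] pointing down, gripper open.
Joint ranges: [-2.53, 2.53], [-0.31, 2.02], [-1.57, 1.55], [0.28, 2.44], [-1.29, 4.43], [0.15, 1.84], [-2.92, 2.92]. Speed limits (rad/s): [2.57, 2.57, 3.14, 3.14, 3.14, 3.14, 3.14].

### API

Orientations are given as [roll, pitch, yaw] about the fixed x, y, z axes, in that order (R = Rz(yaw) Ry(pitch) Rx(roll)).
In Python, from plant import sense, cams, job_done gives the robot as it stands.
- The arm moves only by the shell command python3 -m crank 'ROWS'. ROWS is JSON, a list of rows, each a list of 7 numbers: the shift along the tool's x, y, z in cm, then the turn, a rotation vector about the tool's x, y, z in rad, then the finger opening in cm, from 0 to 8.54. In form: [[x, y, z, ax, ay, az, hand], ...]. A call has 1 to 20 rows; each row is the pose to reach, as a shift and turn from the pose commanded when the call began, along the tool's axes at that moment; what a row does not reach only later rows make up. A row lasts 1/10 s, in which the tool goes at most 50 mm and 8.59 degrees, less where a joint would pass 70% of its speed; a pose out of reach is approached as far as the arm can. A call with a gripper value outside its range is refused whole. The fingers move at their own pace and stop on an object; the grip force is fixed at half the most. Time passes only in rows, so rows that repeat a pose let the fingers close. It gives the time, the measured TCP pose, the force and the opening at its end, in the units of the state.
- sense(): the state, without advancing time (a new reading comes with each control period).
- cams.camera(name): name is "scene" or "top"; returns (picture, depth): 420x560x3 uint8, red, green, blue; 420x560 float32, m along the optical axis (not along the pixel's ray), 0 where there is no reading.
- cams.calibration(name): a dict with "fovy" (degrees; the focal length in pixels is half the picture's height over the tangent of half this angle, whatever the lens; pixels are square), "cx", "cy" (the principal point, pixels), "rvec" (rotation vector, rad) and "tvec" (3), from world to camera coordinates, as OpenCV has them. Camera axes: x right, y down, z forward; pixel columns grow to the right and rows downward; lengths in m; the calibration is good to about 2 mm. A picture is of the moment at which its call begins. calibration takes no time and is no camera call.
- job_done(): hands the job in, once; it reports no verdict.
The state is a dict: "time": time; "joints": joint angles; "dq": joint speeds; "joint_efforts": joint torques, N m; "tcp_pos": TCP position; "tool_rot": TCP orientation; "contact_force": force on the tool from outside, world axes, zero at the start; "ft_torque": the same for the moment, N m; "width": finger opening in m.
Only numpy, scipy, OpenCV 4.12 (cv2) and the standard library are available. Lean on these libraries where they do the work, as an engineer would, in place of code of your own. Each camera call takes 0.05 s, during which the arm holds its last target.

## Working session

There is one attempt and no reset: what is moved stays moved. The work goes in short steps, Python scripts to look and compute and a shell command to move; the robot and the scene stay as the last step left them, time stands still between calls to the robot, and variables do not carry over. Pictures are saved under pics/ and viewed, and the job is handed in when it is done.

```bash
ls; mkdir -p pics; python3 - <<'E'
from plant import sense,cams
import cv2
print(sense())
for n in ("scene","top"):
    p,d=cams.camera(n); cv2.imwrite(f"pics/{n}0.png",p[:,:,::-1]); print(n,cams.calibration(n))
    import numpy as np; np.savez(f"{n}0.npz",p=p,d=d)
E
```

```text
pics
{'time': 0.0, 'joints': array([-1.27497149,  0.46838335, -0.01156199,  1.60362662,  0.00598694,
        1.07141064, -0.05628332]), 'dq': array([-4.56168132e-04,  9.33574539e-04,  1.03679835e-03, -6.64527339e-04,
       -7.68473991e-04,  6.34537581e-04, -4.25980416e-05]), 'joint_efforts': array([-2.57700276e-04, -5.32368815e+01,  2.13683193e-02, -2.51313078e+01,
        1.15115556e-02,  7.71870953e-03,  1.18298971e-05]), 'tcp_pos': array([0.21595268, 0.6125142 , 0.24733304]), 'tool_rot': array([3.14146067e+00, 1.78897244e-03, 1.23188138e+00]), 'contact_force': array([-1.26057439,  0.16497342,  0.39020426]), 'ft_torque': array([ 0.00401639, -0.05599579, -0.02929098]), 'width': 0.08554187619506574}
scene {'fovy': 48.34291017930187, 'cx': 281.2491800339728, 'cy': 209.33679155005447, 'rvec': array([ 2.08550318,  0.83959177, -0.40581879]), 'tvec': array([-0.40703926, -0.17505133,  1.692754  ])}
top {'fovy': 43.18956183899594, 'cx': 272.45107047670746, 'cy': 203.85553503368683, 'rvec': array([ 2.18172167, -2.20470897,  0.08687515]), 'tvec': array([-0.03601585,  0.55323163,  1.39982226])}
```

View pics/scene0.png

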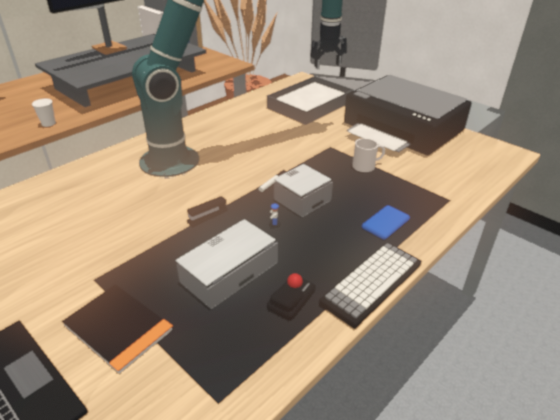

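View pics/top0.png

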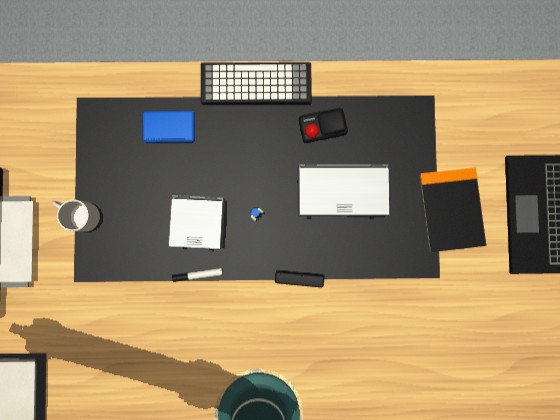

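The scene view shows the wide box at about (228,262) and the narrow one at (303,188). In the top view the wide hatch spans about (300,166)–(389,216), with its ribs near (344,209), on the robot side. The narrow box is at (197,222), the figurine at (256,213) and the stapler at (300,279). Next I'll measure the box.

```bash
cat > h.py <<'E'
import numpy as np, cv2
from plant import cams
def cal(n):
    c=cams.calibration(n); f=210/np.tan(np.radians(c['fovy'])/2)
    R=cv2.Rodrigues(np.array(c['rvec']))[0]; t=np.array(c['tvec'])
    return f,c['cx'],c['cy'],R,t
def ray(n,u,v):
    f,cx,cy,R,t=cal(n); d=R.T@np.array([(u-cx)/f,(v-cy)/f,1.]); return -R.T@t,d
def onz(n,u,v,z):
    o,d=ray(n,u,v); return o+d*(z-o[2])/d[2]
def proj(n,P):
    f,cx,cy,R,t=cal(n); q=R@np.array(P)+t; return f*q[0]/q[2]+cx, f*q[1]/q[2]+cy
def cloud(n,d):
    f,cx,cy,R,t=cal(n); v,u=np.mgrid[:420,:560]
    q=np.stack([(u-cx)/f*d,(v-cy)/f*d,d],-1); return (q-t)@R
def tri(n1,p1,n2,p2):
    o1,d1=ray(n1,*p1);o2,d2=ray(n2,*p2)
    s=np.linalg.lstsq(np.stack([d1,-d2],1),o2-o1,rcond=None)[0]
    a=o1+s[0]*d1;b=o2+s[1]*d2; return (a+b)/2,np.linalg.norm(a-b)
E
python3 - <<'E'
from h import *
for n,roi in (("top",(285,150,400,225)),("scene",(165,215,290,305))):
    z=np.load(n+"0.npz"); p=z['p'];W=cloud(n,z['d'])
    g=p.astype(int); sat=g.max(2)-g.min(2)
    print(n, 'desk z med', )
    m=((g.min(2)>150)&(sat<35)).astype(np.uint8); mm=np.zeros_like(m); x0,y0,x1,y1=roi; mm[y0:y1,x0:x1]=m[y0:y1,x0:x1]
    if n=="scene": mm&=((W[...,2]>.07)).astype(np.uint8)
    mm=cv2.morphologyEx(mm,cv2.MORPH_CLOSE,np.ones((5,5)))
    c=max(cv2.findContours(mm,0,2)[0],key=cv2.contourArea)
    r=cv2.minAreaRect(c); bp=cv2.boxPoints(r); print('area',cv2.contourArea(c)); 
    ap=cv2.approxPolyDP(c,6,True)[:,0]; print(ap.tolist())
    P=np.array([onz(n,u,v,.08)[:2] for u,v in c[:,0]],np.float32)
    R=cv2.minAreaRect(P); print('rect world',R, cv2.boxPoints(R).round(4).tolist())
    e=cv2.erode(mm,np.ones((7,7)))>0; print('z by depth',np.median(W[e][:,2]),W[e][:,2].std())
    rb=e&(g.mean(2)<170)
    im=cv2.resize(p[y0-10:y1+10,x0-10:x1+10,::-1],None,fx=5,fy=5,interpolation=cv2.INTER_CUBIC); cv2.imwrite(f"pics/{n}crop.png",im)
E
```

```text
top desk z med
area 4049.0
[[299, 168], [300, 214], [388, 214], [387, 168]]
rect world ((0.5801726579666138, -0.2244025617837906), (0.229433074593544, 0.11863050609827042), 89.4093017578125) [[0.5196999907493591, -0.3384999930858612], [0.6383000016212463, -0.33970001339912415], [0.6406999826431274, -0.11029999703168869], [0.5220000147819519, -0.10909999907016754]]
z by depth 0.08170464522328208 0.07682968424910253
scene desk z med
area 2832.0
[[274, 239], [243, 220], [176, 260], [208, 284]]
rect world ((0.5808172225952148, -0.22416605055332184), (0.2317916303873062, 0.12452412396669388), 89.74984741210938) [[0.5180000066757202, -0.33980000019073486], [0.6425999999046326, -0.3402999937534332], [0.6435999870300293, -0.10849999636411667], [0.51910001039505, -0.1080000028014183]]
z by depth 0.08086033867227069 0.05367906679714957
```

```bash
python3 -m crank 2>&1 | head -5; python3 -c "
import cv2
for n in('top','scene'): print(cv2.imread(f'pics/{n}crop.png').shape)"
```

```text
invalid input
(475, 675, 3)
(550, 725, 3)
```

View pics/topcrop.png

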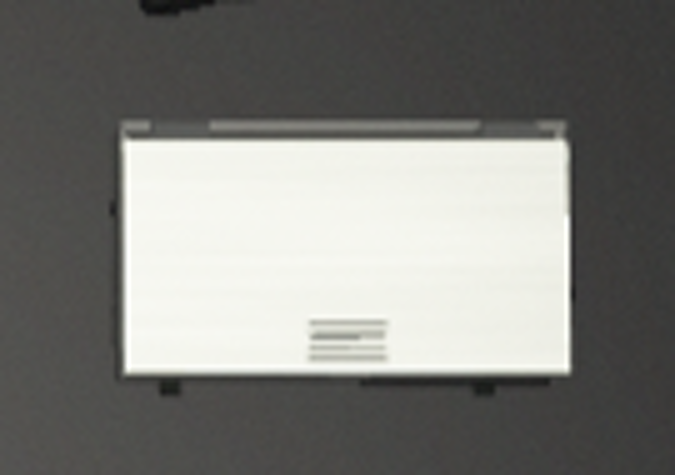

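View pics/scenecrop.png

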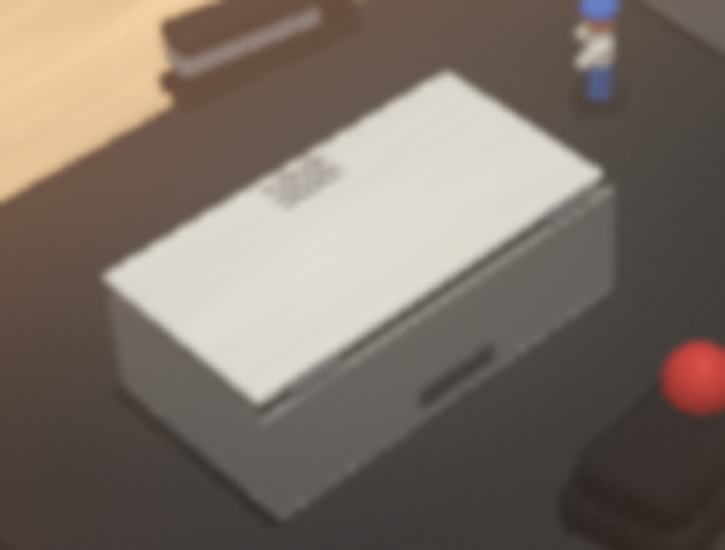

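The hatch measures about 231 x 121 mm and its depth height is 81 mm, so it matches the sizes given. The ribs show at about (344.3,208) in the top view and (215,241) in the scene view. I'll triangulate those and work out the shifts.

```bash
cat >> h.py <<'E'
def shift(pose_pos,pose_rpy,target):
    from scipy.spatial.transform import Rotation as Ro
    return Ro.from_euler('xyz',pose_rpy).as_matrix().T@(np.array(target)-pose_pos)*100
E
python3 - <<'E'
from h import *
from plant import sense
from scipy import ndimage as nd
def ribs(n,x0,y0,x1,y1):
    g=np.load(n+"0.npz")['p'].astype(float).mean(2)[y0:y1,x0:x1]
    w=np.clip(np.median(g)-12-g,0,None); v,u=np.mgrid[y0:y1,x0:x1]; return (u*w).sum()/w.sum(),(v*w).sum()/w.sum()
a=ribs("top",332,202,357,213); b=ribs("scene",206,235,225,248)
print(a,b,tri("top",a,"scene",b)); print(onz("top",*a,.08),onz("scene",*b,.08))
# corners triangulated
T=[(299,168),(300,214),(388,214),(387,168)]; S=[(274,239),(243,220),(176,260),(208,284)]
for t,s in zip(T,S): print(*tri("top",t,"scene",s))
s=sense(); P,E=s['tcp_pos'],s['tool_rot']
for t in ([.45,.25,.25],[.535,-.2243,.20]): print(shift(P,E,t).round(2))
# other obstacles
for nme,uv,z in (("mug",(80,215),.09),("fig",(257,213),.07),("stapler",(300,279),.05)): print(nme,onz("top",*uv,z))
E
```

```text
(np.float64(343.6633223266447), np.float64(207.38163576327153)) (np.float64(209.3939049351831), np.float64(236.7496020013646)) (array([ 0.53177784, -0.22756525,  0.09516554]), np.float64(0.016509258132373163))
[ 0.53783281 -0.22332445  0.08      ] [ 0.51121559 -0.22299635  0.08      ]
[ 0.64019785 -0.11050828  0.08022891] 0.0005855754106754516
[ 0.52172292 -0.11162545  0.07911342] 0.0010262664462556256
[ 0.5197761  -0.33700812  0.07870941] 7.086545533354246e-05
[ 0.63972902 -0.33568196  0.07933906] 0.004200344671700996
[-26.42  34.13  -0.21]
[-68.32  57.91   4.86]
mug [0.52475238 0.44529545 0.09      ]
fig [ 0.52621097 -0.00114992  0.07      ]
stapler [ 0.35482745 -0.1106961   0.05      ]
```

Opposite hatch corners triangulate to z = 79–80 mm, with ray misses of 0–4 mm. The scene rib mask was contaminated, giving a 16 mm ray miss, so I'm discarding it. The box origin is about (0.584,-0.224) with yaw about -0.007, and the press point is about (0.535,-0.224). Moving now.

```bash
python3 -m crank '[[-5,7,0,0,0,0,0],[-10,14,0,0,0,-0.1,0],[-15,20,0,0,0,-0.2,0],[-20,26,0,0,0,-0.3,0],[-26.4,34.1,0,0,0,-0.332,0],[-26.4,34.1,0,0,0,-0.332,0],[-26.4,34.1,0,0,0,-0.332,0],[-26.4,34.1,0,0,0,-0.332,0],[-26.4,34.1,0,0,0,-0.332,0],[-68.3,57.9,3,0,0,-0.332,0],[-68.3,57.9,3,0,0,-0.332,0],[-68.3,57.9,3,0,0,-0.332,0],[-68.3,57.9,3,0,0,-0.332,0],[-68.3,57.9,3,0,0,-0.332,0],[-68.3,57.9,3,0,0,-0.332,0],[-68.3,57.9,3,0,0,-0.332,0],[-68.3,57.9,3,0,0,-0.332,0],[-68.3,57.9,3,0,0,-0.332,0],[-68.3,57.9,3,0,0,-0.332,0],[-68.3,57.9,3,0,0,-0.332,0]]'
python3 - <<'E'
from plant import sense
from h import shift
s=sense();print(s['time'],s['tcp_pos'],s['tool_rot'],s['joints'],s['width'],s['contact_force']); print(shift(s['tcp_pos'],s['tool_rot'],[.535,-.2243,.12]))
E
```

```text
time: 2.1
tcp_pos: [0.534, -0.2297, 0.2177]
tool_rot: [-3.141, 0.003, 1.556]
contact_force: [0.0, -0.3, 0.0]
width: 0.0002
2.1 [ 0.53402876 -0.2296513   0.21770214] [-3.14067006  0.00321227  1.55581651] [ 0.06528985  0.39291562  0.35790277  1.82465076 -0.16125798  0.95247939
  2.04774394] 0.00023026960083729372 [ 0.00512447 -0.30723384  0.03990571]
[0.56790646 0.09810957 9.76835398]
```

```bash
python3 -m crank '[[0,0,3,0,0,0,0],[0,0,6,0,0,0,0],[0,0,9,0,0,0,0],[0,0,10,0,0,0,0],[0,0,10,0,0,0,0],[0,0,10,0,0,0,0]]'
python3 - <<'E'
from plant import sense,cams
import cv2
s=sense();print(s['tcp_pos'],s['tool_rot'],s['contact_force'])
for n in ("scene","top"):
    p,d=cams.camera(n); x,y=(120,160) if n=="scene" else (250,130)
    cv2.imwrite(f"pics/{n}1.png",cv2.resize(p[y:y+150,x:x+190,::-1],None,fx=4,fy=4,interpolation=cv2.INTER_CUBIC))
E
```

```text
time: 2.7
tcp_pos: [0.5358, -0.2235, 0.1193]
tool_rot: [3.14, 0.0, 1.564]
contact_force: [0.9, -0.1, 0.7]
width: 0.0001
[ 0.53582335 -0.22354077  0.11930103] [3.14024621e+00 3.34454815e-04 1.56435229e+00] [ 0.85922988 -0.13115361  0.69017976]
```

View pics/scene1.png

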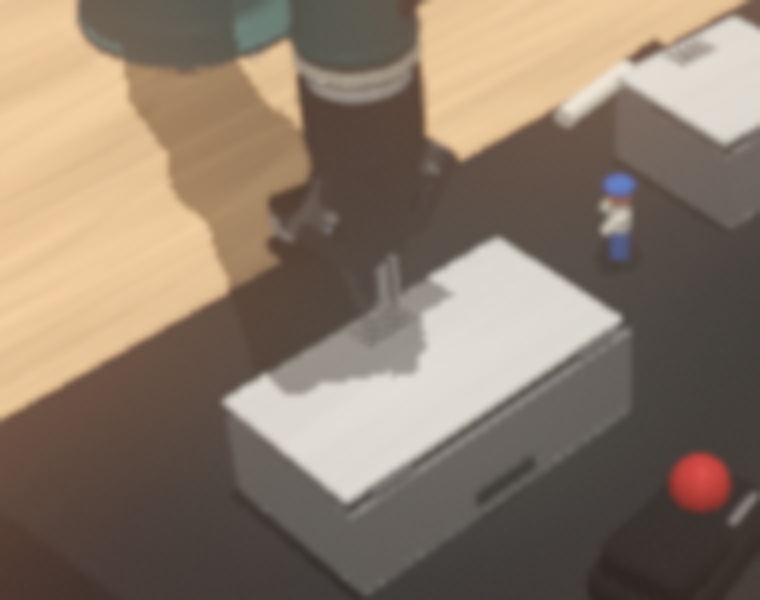

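View pics/top1.png

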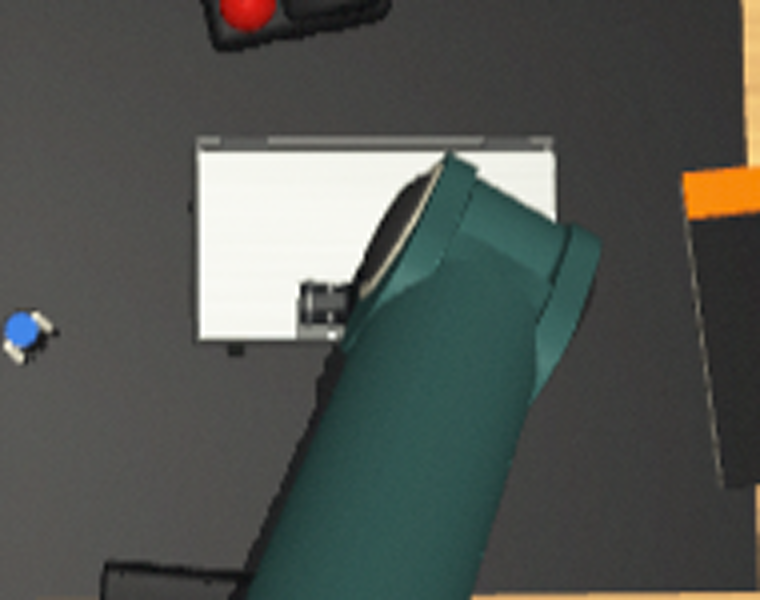

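The fingertips are over the ribs: scene crop (385,310), with the gripper coming in from the robot side and clear of the figurine. The arm covers the right of the box in the top view. I'll check the arm's height against the hatch's sweep, then press.

```bash
python3 - <<'E'
from h import *
for n in ("top","scene"):
    p,d=cams.camera(n); W=cloud(n,d)
    m=(W[...,0]>.50)&(W[...,0]<.70)&(W[...,1]>-.36)&(W[...,1]<-.1)&(W[...,2]>.1)&(W[...,2]<.8)&(d>0)
    Q=W[m]
    for x in np.arange(.5,.7,.02):
        q=Q[(Q[:,0]>=x)&(Q[:,0]<x+.02)]; print(n,round(x,2),len(q),(np.percentile(q[:,2],[1,10,50,99]).round(3) if len(q)>3 else ''))
E
python3 -m crank '[[0,0,1,0,0,0,0],[0,0,1.8,0,0,0,0],[0,0,2,0,0,0,0],[0,0,2.2,0,0,0,0],[0,0,2.2,0,0,0,0]]'
```

```text
top 0.5 614 [0.427 0.476 0.5   0.525]
top 0.52 694 [0.186 0.208 0.476 0.501]
top 0.54 598 [0.192 0.272 0.453 0.485]
top 0.56 292 [0.416 0.434 0.448 0.47 ]
top 0.58 59 [0.412 0.424 0.438 0.453]
top 0.6 0 
top 0.62 0 
top 0.64 0 
top 0.66 0 
top 0.68 0 
scene 0.5 562 [0.278 0.475 0.501 0.524]
scene 0.52 1017 [0.126 0.206 0.457 0.5  ]
scene 0.54 2052 [0.116 0.161 0.313 0.482]
scene 0.56 1770 [0.236 0.259 0.355 0.465]
scene 0.58 286 [0.343 0.399 0.421 0.449]
scene 0.6 0 
scene 0.62 0 
scene 0.64 0 
scene 0.66 0 
scene 0.68 0 
time: 3.4
tcp_pos: [0.5346, -0.2234, 0.0959]
tool_rot: [-3.14, -0.001, 1.564]
contact_force: [-0.9, 0.8, 1.1]
width: -0.0002
```

```bash
python3 -m crank '[[0,0,0.15,0,0,0,0],[0,0,0.3,0,0,0,0],[0,0,0.3,0,0,0,0]]'
```

```text
time: 3.7
tcp_pos: [0.535, -0.2236, 0.0933]
tool_rot: [-3.142, -0.0, 1.564]
contact_force: [-1.7, 0.9, 1.8]
width: 0.0001
```

```bash
python3 -m crank '[[0,0,0.15,0,0,0,0],[0,0,0.25,0,0,0,0],[0,0,0.25,0,0,0,0]]'
```

```text
time: 4.0
tcp_pos: [0.5351, -0.2236, 0.0917]
tool_rot: [3.141, -0.0, 1.564]
contact_force: [-5.0, 1.3, 11.2]
width: -0.0001
```

Firm stop reached at 5–6 mm down with 11 N. I'll release quickly up and back.

```bash
python3 -m crank '[[0,-1,-4,0,0,0,0],[0,-4,-7.5,0,0,0,0],[0,-8,-10.5,0,0,0,0],[0,-11.5,-13,0,0,0,0],[0,-11.5,-13,0,0,0,0],[0,-11.5,-13,0,0,0,0],[0,-11.5,-13,0,0,0,0],[0,-11.5,-13,0,0,0,0],[0,-11.5,-13,0,0,0,0],[0,-11.5,-13,0,0,0,0],[0,-11.5,-13,0,0,0,0],[0,-11.5,-13,0,0,0,0]]'
cat > look.py <<'E'
import sys,cv2
from plant import sense,cams
k=sys.argv[1]; s=sense(); print(s['time'],s['tcp_pos'],s['tool_rot'],s['contact_force'])
import numpy as np
for n in ("scene","top"):
    p,d=cams.camera(n); np.savez(f"{n}{k}.npz",p=p,d=d); x,y=(120,160) if n=="scene" else (250,130)
    cv2.imwrite(f"pics/{n}{k}.png",cv2.resize(p[y:y+150,x:x+190,::-1],None,fx=4,fy=4,interpolation=cv2.INTER_CUBIC))
E
python3 look.py 2
```

```text
time: 5.2
tcp_pos: [0.4201, -0.2228, 0.2206]
tool_rot: [-3.141, -0.0, 1.564]
contact_force: [0.1, 0.2, -1.0]
width: 0.0
5.2 [ 0.42012126 -0.22280536  0.22057043] [-3.14118904e+00 -1.86389771e-05  1.56393419e+00] [ 0.11608628  0.15825614 -0.97347676]
```

View pics/scene2.png

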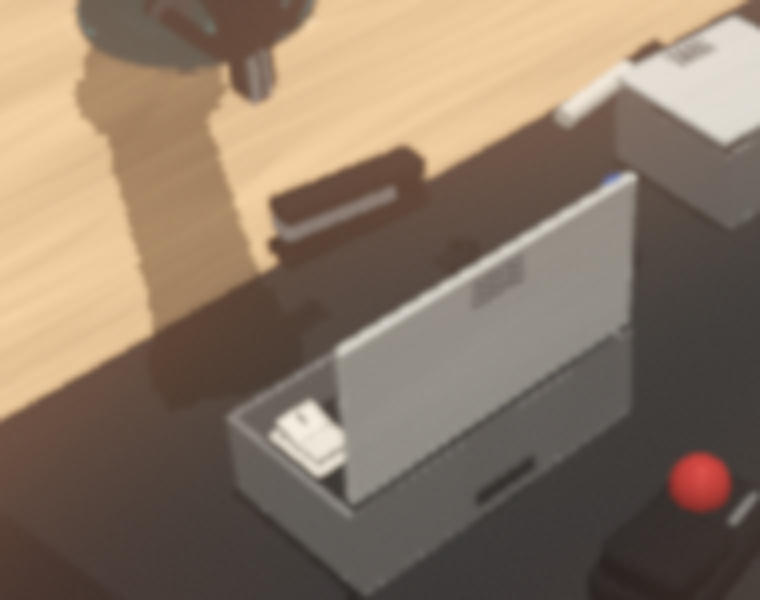

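View pics/top2.png

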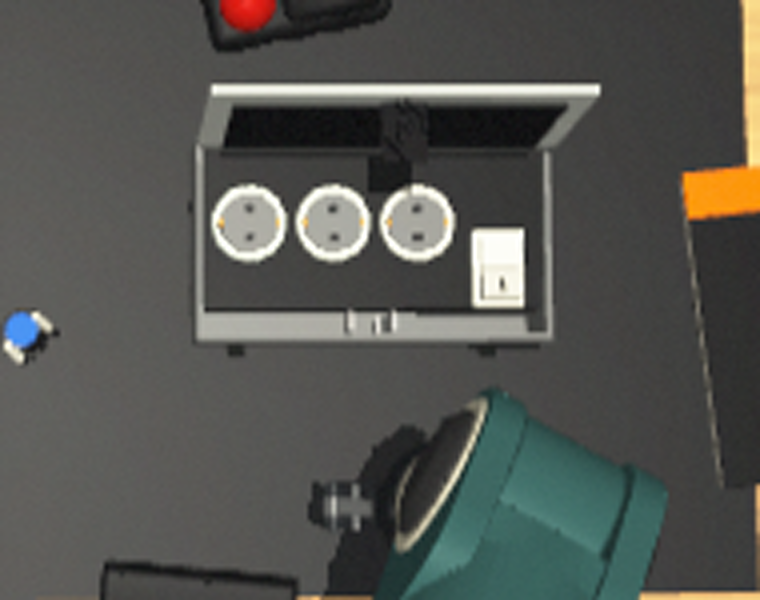

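The hatch stands fully open, with its edge running from about (340,350) to (632,178) in the scene crop. The rocker is at crop (502,283) in the top view and about (305,412) in the scene view. I'll wait well over a second without touching it and measure the rocker meanwhile.

```bash
python3 -m crank '[[0,0,0,0,0,0,0],[0,0,0,0,0,0,0],[0,0,0,0,0,0,0],[0,0,0,0,0,0,0],[0,0,0,0,0,0,0],[0,0,0,0,0,0,0],[0,0,0,0,0,0,0],[0,0,0,0,0,0,0],[0,0,0,0,0,0,0],[0,0,0,0,0,0,0],[0,0,0,0,0,0,0],[0,0,0,0,0,0,0],[0,0,0,0,0,0,0],[0,0,0,0,0,0,0],[0,0,0,0,0,0,0]]'
python3 look.py 3
python3 - <<'E'
from h import *
for n,(x,y) in (("top",(360,180)),("scene",(180,250))):
    p=np.load(n+"3.npz")['p'][y:y+40,x:x+40]; cv2.imwrite(f"pics/{n}z.png",cv2.resize(p[:,:,::-1],None,fx=14,fy=14,interpolation=cv2.INTER_CUBIC))
Y=-.007;B=np.array([.5845,-.2243]);R=np.array([[np.cos(Y),-np.sin(Y)],[np.sin(Y),np.cos(Y)]])
for q,z in (((-.031,-.083),.067),((-.038,-.083),.069),((-.018,-.083),.062),((.002,-.083),.062)):
    w=[*(B+R@np.array(q)),z]; print(q,w,'top',np.array(proj("top",w)),'scene',np.array(proj("scene",w)))
E
```

```text
time: 6.8
tcp_pos: [0.4201, -0.2228, 0.2208]
tool_rot: [3.142, -0.0, 1.564]
contact_force: [-0.1, 0.5, -0.0]
width: 0.0002
6.8 [ 0.42010722 -0.22280396  0.22078462] [ 3.14153673e+00 -1.66949433e-05  1.56390449e+00] [-0.07559284  0.49289389 -0.0228471 ]
(-0.031, -0.083) [np.float64(0.5529197642417204), np.float64(-0.30708096828046577), 0.067] top [375.10247998 201.5407674 ] scene [194.33936306 263.87378589]
(-0.038, -0.083) [np.float64(0.5459199357410202), np.float64(-0.30703196868063143), 0.069] top [375.30661197 204.18688918] scene [192.53619577 261.93269348]
(-0.018, -0.083) [np.float64(0.565919445743021), np.float64(-0.3071719675373009), 0.062] top [374.62434217 196.6914349 ] scene [197.76033316 267.874686  ]
(0.002, -0.083) [np.float64(0.5859189557450218), np.float64(-0.3073119663939704), 0.062] top [374.49553568 189.03214828] scene [202.78730872 271.86126519]
```

View pics/topz.png

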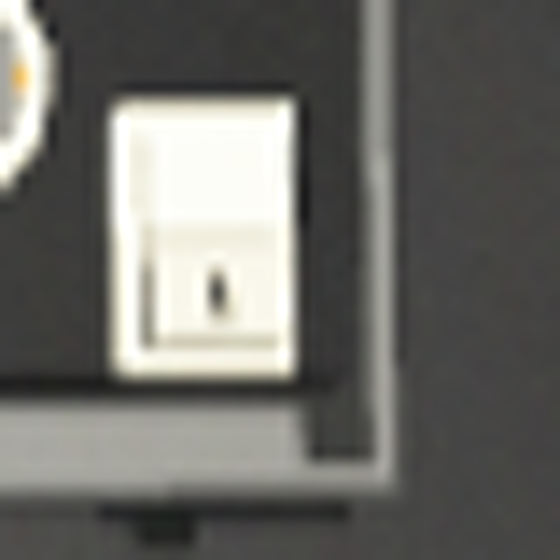

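View pics/scenez.png

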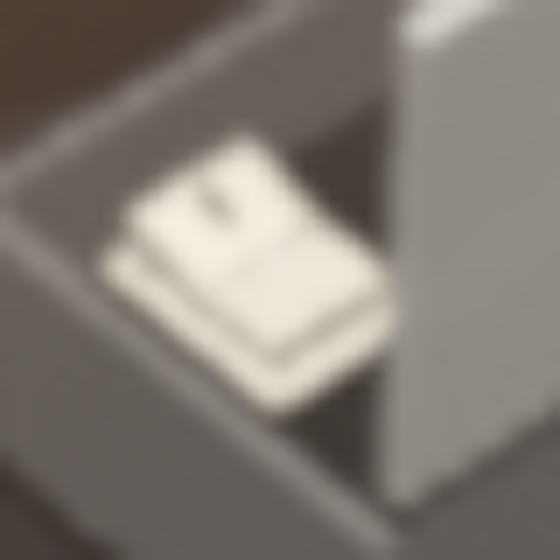

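View pics/scene3.png

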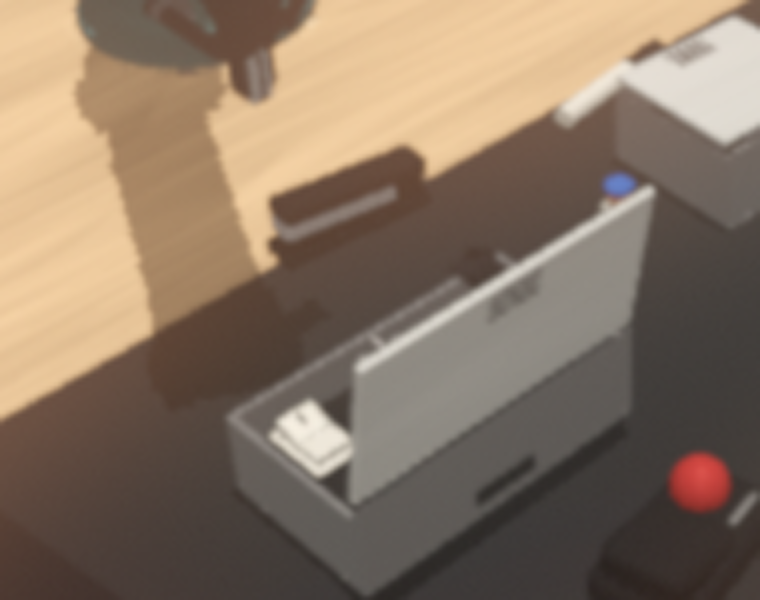

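The hatch settled slightly farther open between 5.2 and 6.8 s. The rocker's near edge at top row 204.1 and fold at row 196.3 match the predictions (204.2, 196.7). The mark at scene (195.4,264.1) matches (194.3,263.9). I'll move high above the rocker, which adds more waiting time, and then check the hatch again.

```bash
python3 -m crank '[[0,0,0,0,0,0,0],[0,0,0,0,0,0,0],[0,0,0,0,0,0,0],[0,0,0,0,0,0,0],[0,0,0,0,0,0,0],[-2,3,0,0,0,0,0],[-4,6,0,0,0,0,0],[-6,9,0,0,0,0,0],[-8,12,0,0,0,0,0],[-8.3,13.2,0,0,0,0,0],[-8.3,13.2,0,0,0,0,0],[-8.3,13.2,0,0,0,0,0],[-8.3,13.2,2,0,0,0,0],[-8.3,13.2,5,0,0,0,0],[-8.3,13.2,8,0,0,0,0],[-8.3,13.2,10,0,0,0,0],[-8.3,13.2,11,0,0,0,0],[-8.3,13.2,11,0,0,0,0],[-8.3,13.2,11,0,0,0,0]]'
python3 look.py 4
```

```text
time: 8.8
tcp_pos: [0.5518, -0.3069, 0.1119]
tool_rot: [3.14, 0.0, 1.564]
contact_force: [-0.2, -0.1, 0.4]
width: 0.0001
8.8 [ 0.55179134 -0.30691793  0.11188952] [3.14029074e+00 4.90427295e-04 1.56378158e+00] [-0.18894324 -0.14185068  0.41141676]
```

View pics/scene4.png

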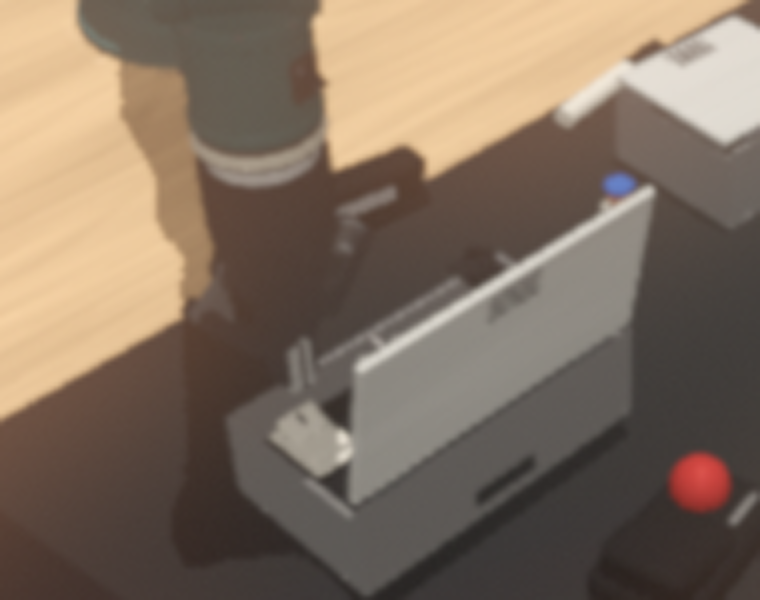

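View pics/top4.png

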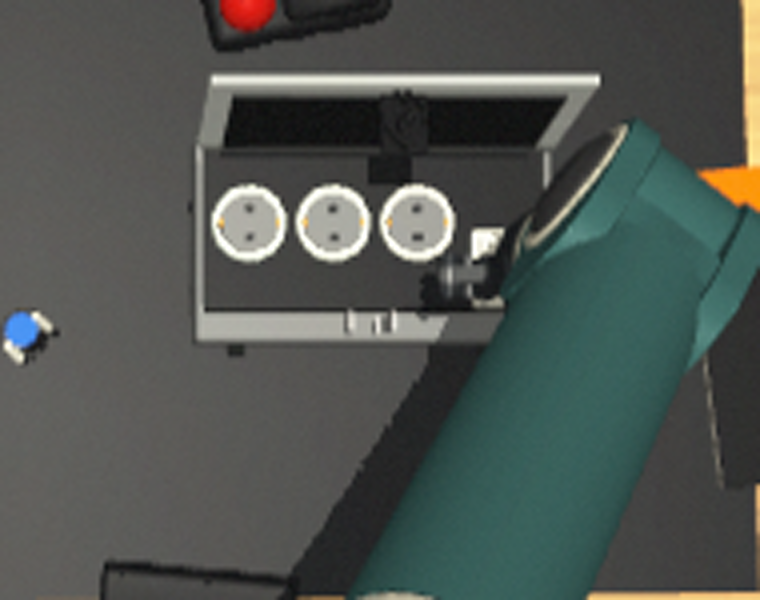

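The hatch hasn't moved since 6.8 s: its edge is still at (355,365)–(652,188). The shut fingers are above the rocker's near half. Pressing in small steps.

```bash
python3 -m crank '[[0,0,1,0,0,0,0],[0,0,2,0,0,0,0],[0,0,2.3,0,0,0,0],[0,0,2.5,0,0,0,0],[0,0,2.7,0,0,0,0],[0,0,2.9,0,0,0,0],[0,0,2.9,0,0,0,0]]'
```

```text
time: 9.6
tcp_pos: [0.5515, -0.3068, 0.0817]
tool_rot: [3.141, 0.0, 1.564]
contact_force: [0.7, -1.1, -0.8]
width: 0.0002
```

```bash
python3 -m crank '[[0,0,0.1,0,0,0,0],[0,0,0.2,0,0,0,0],[0,0,0.25,0,0,0,0],[0,0,0.25,0,0,0,0]]'
```

```text
time: 10.0
tcp_pos: [0.5516, -0.3069, 0.0794]
tool_rot: [3.141, 0.0, 1.564]
contact_force: [-0.6, -0.5, 1.1]
width: -0.0001
```

```bash
python3 -m crank '[[0,0,0.1,0,0,0,0],[0,0,0.15,0,0,0,0],[0,0,0.15,0,0,0,0]]'
```

```text
time: 10.3
tcp_pos: [0.5517, -0.307, 0.0791]
tool_rot: [3.141, -0.0, 1.564]
contact_force: [-3.3, 0.9, 10.3]
width: -0.0002
```

Firm stop reached at TCP z = 0.079, so the tip is at 62 mm (rocker "on") with 10 N. I'll retreat straight up, then back.

```bash
python3 -m crank '[[0,0,-3,0,0,0,0],[0,0,-7,0,0,0,0],[0,0,-11,0,0,0,0],[0,0,-14,0,0,0,0],[0,-3,-14,0,0,0,0],[0,-7,-14,0,0,0,0],[0,-11,-14,0,0,0,0],[3,-13,-14,0,0,0,0],[6,-13,-14,0,0,0,0],[8,-13,-14,0,0,0,0],[8,-13,-14,0,0,0,0],[8,-13,-14,0,0,0,0],[8,-13,-14,0,0,0,0],[8,-13,-14,0,0,0,0]]'
python3 look.py 5; python3 - <<'E'
import numpy as np,cv2
t=[]
for n,(x,y) in (("top",(360,180)),("scene",(180,250))):
  for k in "35":
    p=np.load(f"{n}{k}.npz")['p'][y:y+40,x:x+40]; t.append(cv2.resize(p[:,:,::-1],None,fx=7,fy=7,interpolation=cv2.INTER_CUBIC))
cv2.imwrite("pics/cmp.png",np.vstack([np.hstack(t[:2]),np.hstack(t[2:])]))
for n in("top","scene"):
    p,q=(np.load(f"{n}{k}.npz")['p'] for k in "05"); cv2.imwrite(f"pics/{n}full5.png",q[:,:,::-1])
E
```

```text
time: 11.7
tcp_pos: [0.422, -0.2269, 0.2177]
tool_rot: [-3.142, 0.001, 1.562]
contact_force: [-0.2, 1.1, -0.5]
width: -0.0004
11.7 [ 0.42203571 -0.22685531  0.21772318] [-3.14153941e+00  5.16226318e-04  1.56237159e+00] [-0.16075318  1.12863317 -0.52922019]
```

View pics/cmp.png

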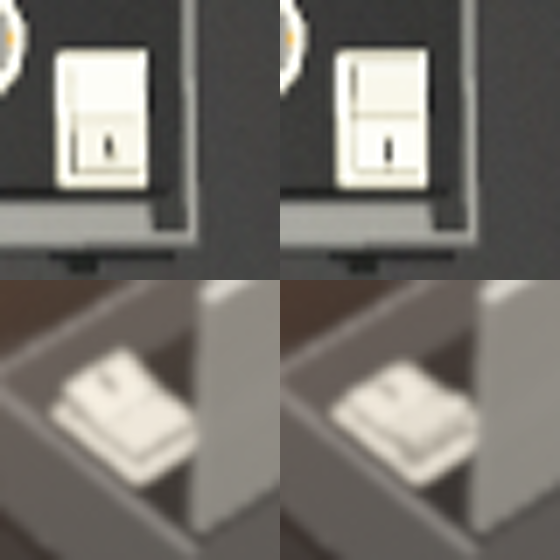

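View pics/scene5.png

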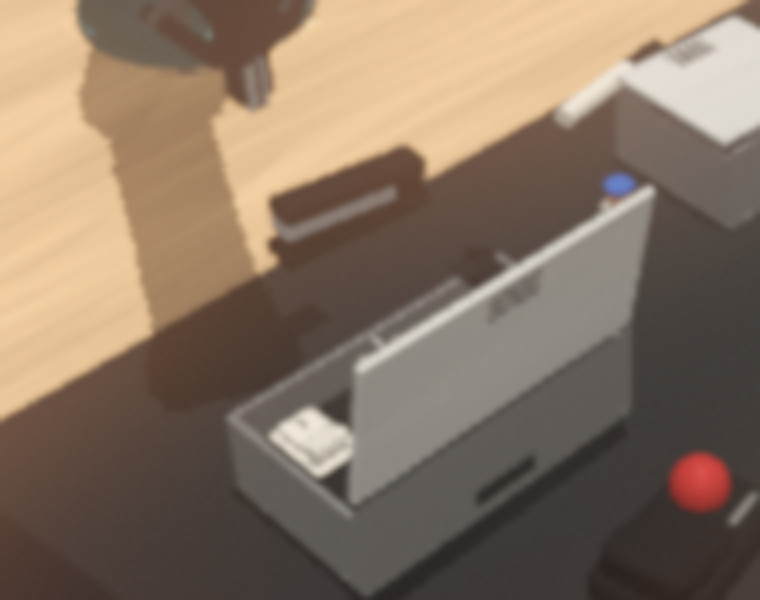

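View pics/topfull5.png

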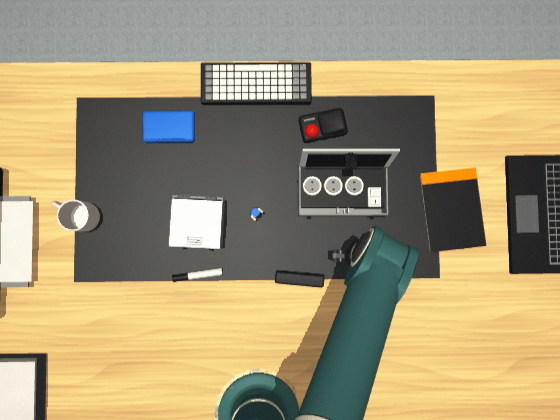

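The pictures show the rocker flipped, with the near half level and the far half raised. The hatch stays upright with its edge at (355,365)–(652,188), unchanged. The narrow box at (197,222) is shut and the bystanders haven't moved. The arm is clear, so I'm handing it in.

```bash
python3 -m crank '[[0,0,0,0,0,0,0],[0,0,0,0,0,0,0],[0,0,0,0,0,0,0]]'; python3 -c "
from plant import job_done; print(job_done())"
```

```text
time: 12.1
tcp_pos: [0.422, -0.2259, 0.2177]
tool_rot: [-3.141, -0.0, 1.564]
contact_force: [-0.1, -0.3, -0.2]
width: 0.0
the job is handed in; nothing more can be done
None
```

The job is done and handed in at 12.1 s: the wide box's hatch is open and standing by itself, and its sockets are switched on.

- **Hatch:** I pressed the ribs once with shut fingers, down to the firm stop at about 11 N, and pulled away up and back. I then left it alone for more than 3 s. It looked the same at 6.8, 8.8 and 11.7 s.
- **Switch:** I pressed the rocker's near half to its stop at about 10 N, with the fingertips at about 62 mm. Before and after pictures from both cameras show the near half level and the far half raised.
- **Rest of the desk:** the narrow box is still shut and nothing else looks moved. The arm stands clear, with the measured contact force near zero.

**Checks that failed or disagreed:**
- My first check of the ribs in the scene view failed because the colour mask picked up other dark pixels, a 16 mm mismatch. I dropped it and used the hatch corners from both views and the ribs in the top view.
- One of the four hatch corners had a 4 mm mismatch between views.
- Both presses reached about 10–11 N at the stop, above the 3–4 N needed to work them.

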